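# Load a battery pack into the charging bay through its sprung dust flap

### The job

Take the battery pack that stands on the bench, push the charging bay's sprung dust flap open with the foot of the pack, and slide the pack upright down past the flap until its foot is firmly home, with the carriage in the bay's floor pushed down to its stop. Then let go of the pack and leave it there. Feel your way: never force the pack or the hand against the bay (push with no more than about 20 N), and leave the other things on the bench where they are.

Things in the scene. Friction and masses are not known exactly. Their poses are not given: they have to be found in the camera images.
- pack: black battery pack standing loose and upright: a block 24 mm thick (its x), 50 mm wide (y), 135 mm tall (z), about 0.25 kg, square edges, a thin grey band round it at 70 mm and grip ribs at 104 to 124 mm on the 50 mm faces. Origin at the centre of its underside, z up. Goes in either way round (half a turn about z). Grip it near the top: only its upper 42 mm stay outside the bay.
- pack_foot (a point): the centre of the pack's underside (the same point as the pack's origin)
- bay: grey charging bay fixed to the bench, foot 110 x 104 mm, top at z = 120 mm. Origin on the bench under the centre of its well, z up, x from the flap's hinge to the far wall; housing x -59 to +40.5, y -45 to +45 mm. The well in its top spans x -23 to +23, y -27.5 to +27.5 mm; a 45 degree lead-in widens the mouth by 6 mm over the top 6 mm at the far (+x) and both y sides.
- ledge (a point): edge of a ledge inside the well, under the flap (the bay's x = -5, y = 0, z = 70 mm). The ledge fills the well from the hinge side to x = -5 mm below z = 74 mm, with a 4 mm bevel, so the pack must slide down beside the far wall: 28 mm is left for its 24 mm thickness, 55 mm for its 50 mm width.
- mouth (a point): point at the height of the bay's top (z = 120 mm), at the bay's x = +11, y = 0 mm: where the pack's centre line passes when the pack lies flush against the far wall
- flap (a joint): angle of the aluminium flap over the well: 0 shut, grows as it swings down into the well, stop at 1.25 rad. Plate 42 x 52 x 3 mm, hinged at the bay's x = -23, z = 112.5 mm, axis along y. A push of about 2 to 4 N opens it; it then leans on the pack's side at about 1 rad and presses it to the far wall with about 3 N, enough to keep the pack from dropping home by itself.
- carriage (a joint): travel (m) of the carriage, the well's floor below the ledge, down from where it stood: 0 at the start, stop at 0.009. Its top starts anywhere between z = 42 and 72 mm in the bay, different each time. It resists with 6 N, rising to 10.5 N just before the stop (about 15 N on the hand with the rubbing of flap and wall), and stays where pushed.
- buffer (a joint): how far (m) the stiff rubber buffer under the carriage is squeezed: about 0 at the start, 0.001 for each 10 N of push on the carriage. Hidden below the carriage; it shows ramming (0.003 is 30 N), and springs back when the hand lets go.
- spool: steel solder spool standing on its flange, 56 mm diameter, 46 mm high; a bystander; origin at the centre of its underside
- flux: small amber glass jar with a black cap, 42 mm diameter, 85 mm high; a bystander; origin at the centre of its underside
- tin: low open brass-coloured tin, 72 mm diameter, 35 mm high; a bystander; origin at the centre of its underside
- driver: screwdriver lying on the bench; a bystander
- meter: handheld multimeter lying on its back, 160 x 78 x 36 mm, with a dial and a display; a bystander; origin at the centre of its underside
- board: small green circuit board, 70 x 50 x 6 mm, lying flat; a bystander; origin at the centre of its underside
Not all that is in view belongs to the job. Several things have the shape of the pack; the one meant has the colours described above.

How it is judged:
On the way, in this order (a step that is already met when the one before it is completed fails the run):
1. the pack's foot holds the flap open, inside the mouth, before the carriage has been touched (value of joint flap above 0.5 rad and z of pack_foot in the frame of bay between 0.02 and 0.1 m and x of pack_foot in the frame of bay between 0.004 and 0.016 m and y of pack_foot in the frame of bay between -0.006 and 0.006 m and value of joint carriage below 0.002 m), for 0.1 s.
2. the pack has pushed the carriage down to its stop, past the flap (value of joint carriage above 0.0075 m and z of pack_foot in the frame of bay between 0.02 and 0.069 m and x of pack_foot in the frame of bay between 0.004 and 0.016 m and y of pack_foot in the frame of bay between -0.006 and 0.006 m), for 0.1 s.
At the end, for the whole second after the job is handed in: the pack stands released and at rest in the well, past the flap (flap over 0.5 rad), upright within 0.08 rad, its foot within 7 mm in x and 6 mm in y of the seat and below z = 70 mm in the bay, and the carriage is pushed down by more than 7 of its 9 mm (value of joint carriage above 0.007 m and z of pack_foot in the frame of bay between 0.02 and 0.07 m and x of pack_foot in the frame of bay between 0.004 and 0.016 m and y of pack_foot in the frame of bay between -0.006 and 0.006 m and angle between the z axis of pack and the z axis of bay, either way round below 0.08 rad and value of joint flap above 0.5 rad and linear speed of pack below 0.01 m/s); the robot touches nothing.
It fails at once if the carriage is rammed against its stop with more than 30 N (value of joint buffer above 0.003 m).
It fails at once if the pack is forced against the bay's housing or flap with more than 50 N (contact force between pack and bay above 50 N).
It fails at once if the robot presses on the bay's housing with more than 50 N (contact force between any of the fingers, the arm and bay above 50 N).
It fails at once if a bystander is moved more than 30 mm (distance of any of spool, flux, tin, driver, meter, board from where it was at the start of the episode above 0.03 m).
It also fails if it takes over 45 s, if anything falls off the work surface, if the arm or the gripper's body presses on something with over 40 N, if the wrist force passes 120 N, or if a joint passes its speed limit or range.

### The arm

A 7-joint arm with a two-finger parallel gripper is mounted at the origin on the work surface. World frame = base frame: x ahead of the robot, y to its left, z up, the work surface at z = 0. Lengths are in m, angles in rad, forces in N, time in s.
With the tool pointing down it reaches from about 0.425 to 0.925 m from the base axis. Payload 6.8 kg.
Tool frame: the origin (TCP) lies on the front face of the gripper's body, between the roots of the fingers; the fingertips stand 73 mm ahead of it and the grasp point (between the pads) lies 54 mm ahead of it (tcp_to_tips is the distance from the TCP to the fingertips, in m); z points along the fingers, x is the direction in which the jaws open and shut, and the axes are right-handed (so a half turn about z gives the same grasp; the last joint's range is limited). The gripper opens to 85 mm and grips with 20 to 120 N. Pads are 22 mm wide; open, the fingers measure 114 mm over their backs; the gripper's body (76 mm by 85 mm) begins 54 mm behind the grasp point. The pads swing forward as they close: fully open they stand 13 mm farther back than shut.
Start: joints at [1.043, 0.477, 0.022, 1.555, -0.011, 1.109, -0.083], TCP at [0.275, -0.616, 0.304] pointing down, gripper open.
Joint ranges: [-2.96, 2.96], [-0.34, 2.1], [-1.41, 1.46], [0.24, 2.44], [-1.37, 4.51], [0.17, 1.92], [-2.96, 2.96]. Speed limits (rad/s): [2.39, 2.39, 3.14, 3.14, 3.14, 3.14, 3.14].

### API

Orientations are given as a unit quaternion [w, x, y, z].
In Python, from station import get_obs, read_camera, hand_in, look_for, silhouettes, tcp_to_tips gives the robot as it stands. The module is installed in compiled form; this text tells all that it offers.
- The arm moves only by the tool apply_moves, never from a script. Its argument "moves" is a list of rows, each a list of 3 entries, a list of its own where there are three numbers: the shift along the tool's x, y, z in units of 25 mm (1.0 is 25 mm), then the turn, a rotation vector about the tool's x, y, z in units of 10 degrees (1.0 is 10 degrees), then the gripper's target within -1 to 1 (fully open at 1, half-way at 0, shut at -1). In form: [[[dx, dy, dz], [rx, ry, rz], jaw], ...]. A call has 1 to 20 rows; each row is the pose to reach, as a shift and turn from the pose commanded when the call began, along the tool's axes at that moment; what a row does not reach only later rows make up. A row lasts 1/8 s, in which the tool goes at most 62.5 mm and 10.7 degrees, less where a joint would pass 70% of its speed; a pose out of reach is approached as far as the arm can. A call with a gripper value outside its range is refused whole. The fingers move at their own pace and stop on an object; "force" is the grip in N (left out, the last holds). Time passes only in rows, so rows that repeat a pose let the fingers close. It gives the time, the measured TCP pose, the force and the opening at its end, in the units of the state.
- get_obs(): the state, without advancing time (a new reading comes with each control period).
- read_camera(name): name is "scene" or "side" or "wrist"; returns a dict with "color" (480x640x3 uint8, red, green, blue), "mtx" (3x3 intrinsics, pixels), "eye" and "rotation" of the camera in the world; the wrist camera has in their place "hand_eye" (4x4, takes a point from camera to tool coordinates, whose origin is the TCP and whose axes are the tool frame's). Camera axes: x right, y up, looking along -z (the intrinsics and any distortion apply to the point x, -y, -z); pixel columns grow to the right and rows downward; lengths in m; the calibration is good to about 2 mm. A picture is of the moment at which its call begins: read the wrist's pose just before it. There is no depth.
- hand_in(): hands the job in, once; it reports no verdict.
Trained networks look in the newest picture that a camera, given by its name, has taken for a name from the list of things; names that differ only in an ending like _2 or _b are one class to them, and where a whole thing is asked for, a point or a joint stands for the part that bears it (a point fixed in the world has none). Each returns a list of dicts, best first, with "conf" (0 to 1); they miss things now and then, are a little off and sometimes report something else, mostly with a low value. They report only what shows in the picture. A call takes as long as a camera call. They do not tell look-alikes from the thing itself.
- look_for(camera, query): "pixel" ([row, column] in pixels, amid what is visible of it).
- silhouettes(camera, query): "mask" (480x640 bool, what is visible of it) and "pixel" ([row, column] in pixels, amid what is visible of it).
The state is a dict: "t": time; "q": joint angles; "joint_vel": joint speeds; "joint_torque": joint torques, N m; "eef_pos": TCP position; "tool_rot": TCP orientation; "contact_force": force on the tool from outside, world axes, zero at the start; "torque": the same for the moment, N m; "gripper_width": opening from 0.0 (shut) to 1.0 (fully open).
Only numpy, scipy, OpenCV 4.12 (cv2) and the standard library are available. Lean on these libraries where they do the work, as an engineer would, in place of code of your own. Each camera call takes 0.05 s, during which the arm holds its last target.

## Working session

There is one attempt and no reset: what is moved stays moved. The work goes in short steps, Python scripts to look and compute and a tool call to move; the robot and the scene stay as the last step left them, time stands still between calls to the robot, and variables do not carry over. Pictures are saved under pics/ and viewed, and the job is handed in when it is done.

Besides the shell and the picture viewer there is one more tool, called in YAML: its name, and indented under it one key for each argument. apply_moves: Moves the arm, as the interface text tells. Its arguments: {"type":"object","properties":{"moves":{"type":"array"},"force":{"type":"number"}},"required":["moves"]}

```bash
mkdir -p pics; python3 - <<'E'
from station import *
import cv2,numpy as np
o=get_obs();print({k:np.round(v,3).tolist() for k,v in o.items()}, tcp_to_tips)
for n in("scene","side","wrist"):
    r=read_camera(n);cv2.imwrite(f"pics/{n}0.png",r["color"][:,:,::-1])
    print(n,{k:np.round(v,4).tolist() for k,v in r.items() if k!="color"})
    for q in("pack","bay","flap"):
        print(q,[(np.round(d["pixel"]).tolist(),round(d["conf"],2)) for d in look_for(n,q)])
E
```

```text
{'t': 0.0, 'q': [1.043, 0.478, 0.022, 1.556, -0.011, 1.109, -0.083], 'joint_vel': [-0.0, -0.002, -0.0, -0.001, -0.001, 0.001, 0.001], 'joint_torque': [-0.001, -59.644, 1.608, -28.119, 0.012, 0.009, -0.0], 'eef_pos': [0.275, -0.616, 0.303], 'tool_rot': [-0.0, 0.839, -0.544, -0.001], 'contact_force': [0.49, -0.798, 0.225], 'torque': [0.005, 0.043, 0.004], 'gripper_width': 1.002} 0.0726
scene {'mtx': [[510.8904, 0.0, 322.1709], [0.0, 510.8904, 237.4866], [0.0, 0.0, 1.0]], 'eye': [1.075, 0.6587, 1.163], 'rotation': [0.33, 0.113, 0.2889, 0.8916]}
pack [([150.0, 302.0], 0.98), ([152.0, 271.0], 0.62), ([155.0, 240.0], 0.58)]
bay [([270.0, 346.0], 0.78)]
flap [([258.0, 344.0], 0.78)]
side {'mtx': [[529.5697, 0.0, 320.7859], [0.0, 529.5697, 240.7667], [0.0, 0.0, 1.0]], 'eye': [-0.0693, 1.0187, 0.748], 'rotation': [-0.2493, -0.1503, 0.4836, 0.8255]}
pack [([215.0, 415.0], 0.98), ([230.0, 440.0], 0.76), ([203.0, 402.0], 0.58)]
bay [([282.0, 303.0], 0.84)]
flap [([257.0, 298.0], 0.7)]
wrist {'mtx': [[346.2681, 0.0, 311.405], [0.0, 346.2681, 240.557], [0.0, 0.0, 1.0]], 'hand_eye': [[1.0, -0.0005, -0.0002, -0.0004], [-0.0006, -0.9472, -0.3207, -0.0825], [-0.0001, 0.3207, -0.9472, -0.0696], [0.0, 0.0, 0.0, 1.0]]}
pack []
bay []
flap []
```

View pics/scene0.png

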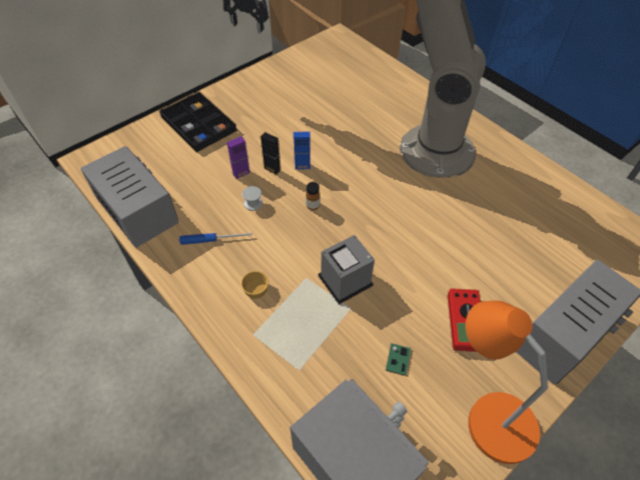

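View pics/side0.png

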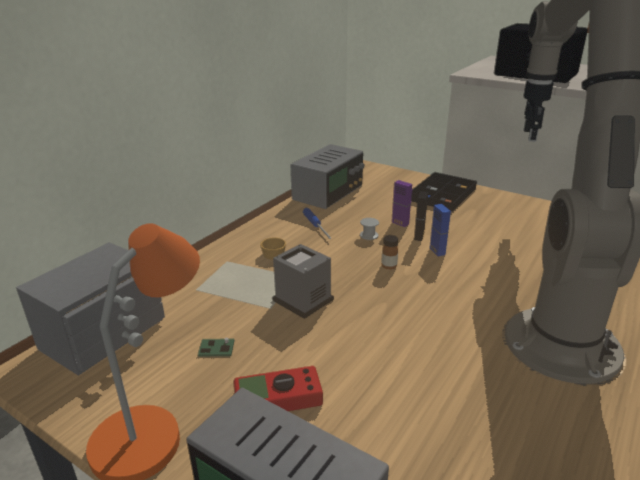

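View pics/wrist0.png

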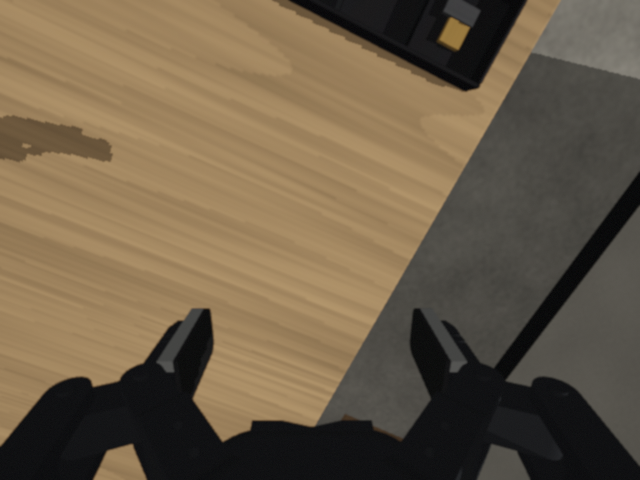

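```bash
cat > h.py <<'E'
from station import *
import cv2,numpy as np
from scipy.spatial.transform import Rotation as R
from scipy.optimize import minimize, differential_evolution
def rq(q): return R.from_quat([q[1],q[2],q[3],q[0]]).as_matrix()
def cam(n):
    o=get_obs(); r=read_camera(n)
    if n=="wrist":
        T=np.eye(4);T[:3,:3]=rq(o["tool_rot"]);T[:3,3]=o["eef_pos"]
        E=T@np.array(r["hand_eye"]); r["Rw"]=E[:3,:3]; r["e"]=E[:3,3]
    else:
        r["Rw"]=rq(r["rotation"]) ; r["e"]=np.array(r["eye"])
    return r
def proj(c,P):
    p=(np.atleast_2d(P)-c["e"])@c["Rw"]; K=np.array(c["mtx"])
    return np.stack([K[0,2]+K[0,0]*p[:,0]/-p[:,2], K[1,2]+K[1,1]*p[:,1]/p[:,2]],1)  # u,v
def ray(c,u,v):
    K=np.array(c["mtx"]); d=np.array([(u-K[0,2])/K[0,0],-(v-K[1,2])/K[1,1],-1]); d=c["Rw"]@d
    return c["e"],d/np.linalg.norm(d)
def tri(rs):
    A=np.zeros((3,3));b=np.zeros(3)
    for e,d in rs:
        M=np.eye(3)-np.outer(d,d);A+=M;b+=M@e
    p=np.linalg.solve(A,b); return p,[float(np.linalg.norm((np.eye(3)-np.outer(d,d))@(p-e))) for e,d in rs]
def onz(c,u,v,z):
    e,d=ray(c,u,v); return e+d*(z-e[2])/d[2]
E
python3 - <<'E'
from h import *
cs={n:cam(n) for n in("scene","side")}
for n,c in cs.items():
    print(n,"base at",proj(c,[[0,0,0]]))
    for q in("pack","bay","flap","tin","spool","flux","driver","meter","board"):
        for s in silhouettes(n,q)[:3]:
            m=s["mask"];ys,xs=np.where(m); print(q,round(s["conf"],2),m.sum(),np.round(s["pixel"]),xs.min(),xs.max(),ys.min(),ys.max(), "z0:",np.round(onz(c,s["pixel"][1],s["pixel"][0],0.03),3))
P={}
for a,b in(((302,150),(440,230)),((271,152),(420,215)),((240,155),(402,203)),((344,258),(298,257))):
    print(tri([ray(cs["scene"],*a),ray(cs["side"],*b)]))
a=cv2.resize(cs["scene"]["color"][110:300,210:410],None,fx=4,fy=3.0*4/3);b=cv2.resize(cs["side"]["color"][160:320,260:460],None,fx=4,fy=4)
cv2.imwrite("pics/c1.png",a[:600,:,::-1]);cv2.imwrite("pics/c2.png",b[:600,:,::-1])
E
```

```text
scene base at [[436.75120366 150.31418837]]
pack 0.94 613 [152. 300.] 294 310 132 169 z0: [ 0.361 -0.257  0.03 ]
pack 0.9 655 [153. 242.] 228 249 138 177 z0: [ 0.502 -0.37   0.03 ]
pack 0.86 633 [153. 272.] 261 280 133 173 z0: [ 0.429 -0.309  0.03 ]
bay 0.91 2704 [270. 346.] 318 374 235 304 z0: [0.546 0.162 0.03 ]
flap 0.74 314 [257. 347.] 334 356 247 268 z0: [0.516 0.133 0.03 ]
tin 0.82 538 [281. 256.] 242 267 271 297 z0: [0.747 0.034 0.03 ]
tin 0.54 693 [151. 270.] 260 281 132 173 z0: [ 0.429 -0.32   0.03 ]
spool 0.68 350 [198. 252.] 243 261 187 210 z0: [ 0.587 -0.2    0.03 ]
flux 0.69 383 [197. 313.] 306 320 182 210 z0: [ 0.45  -0.086  0.03 ]
driver 0.8 396 [241. 199.] 180 250 233 244 z0: [ 0.788 -0.167  0.03 ]
meter 0.73 309 [256. 341.] 334 357 248 268 z0: [0.528 0.12  0.03 ]
meter 0.68 1375 [313. 460.] 447 480 288 351 z0: [0.415 0.439 0.03 ]
meter 0.57 671 [151. 272.] 260 280 132 173 z0: [ 0.425 -0.317  0.03 ]
board 0.57 609 [362. 398.] 386 410 343 375 z0: [0.626 0.428 0.03 ]
side base at [[561.08648847 343.06287461]]
pack 0.97 776 [203. 403.] 392 411 180 226 z0: [ 0.572 -0.397 
[... 570 characters left out ...]
.] 381 397 234 267 z0: [ 0.464 -0.106  0.03 ]
driver 0.7 3449 [280. 301.] 272 333 244 317 z0: [0.581 0.143 0.03 ]
driver 0.52 184 [216. 310.] 303 320 208 227 z0: [ 0.765 -0.157  0.03 ]
meter 0.63 2731 [385. 288.] 232 322 365 410 z0: [0.395 0.446 0.03 ]
board 0.75 579 [348. 217.] 198 233 338 356 z0: [0.58  0.441 0.03 ]
(array([ 0.37611721, -0.22559821,  0.06667239]), [0.002144178726319679, 0.0021441787263197687])
(array([ 0.45694117, -0.27352322,  0.07176185]), [0.0033961981153682766, 0.003396198115368374])
(array([ 0.53645422, -0.32113806,  0.07200882]), [0.004843280865989025, 0.004843280865989123])
(array([0.56726044, 0.17092658, 0.11582641]), [0.0013279483101932723, 0.0013279483101931524])
```

View pics/c1.png

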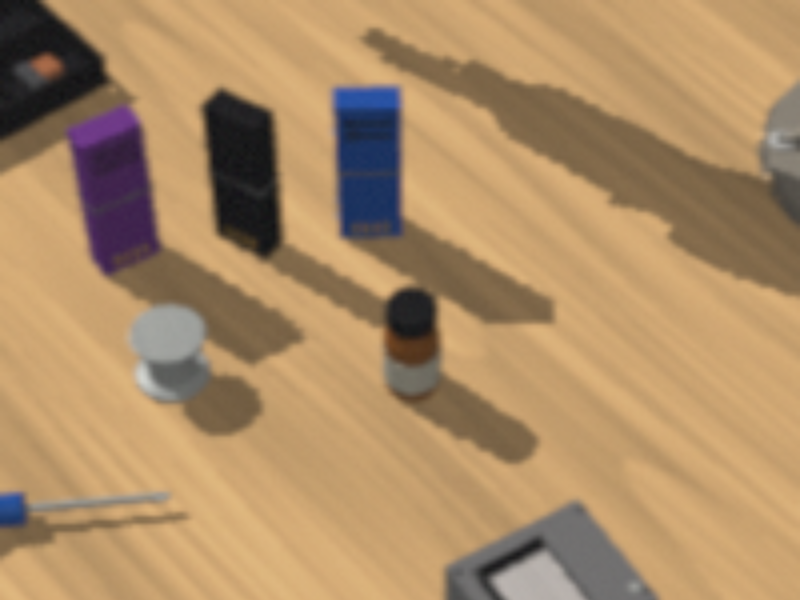

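View pics/c2.png

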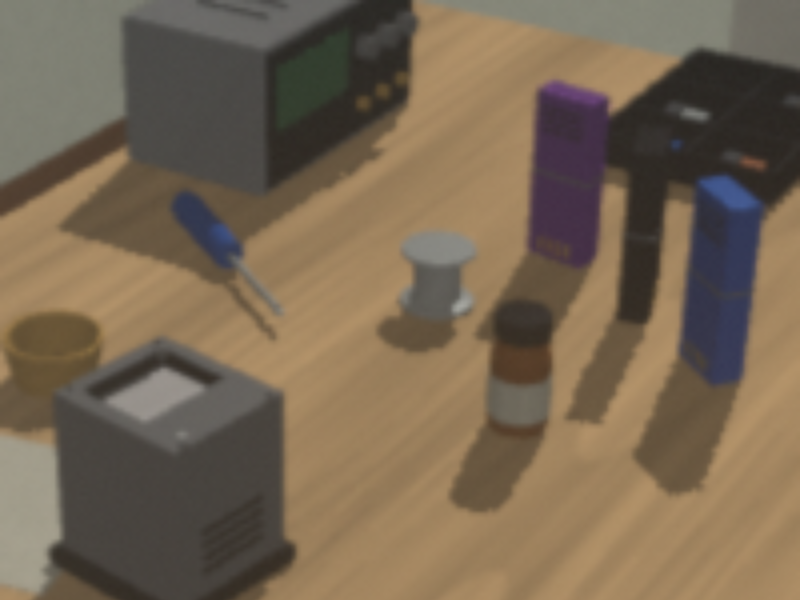

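```bash
cat >> h.py <<'E'
def box(x0,x1,y0,y1,z0,z1): return np.array([[x,y,z] for x in(x0,x1) for y in(y0,y1) for z in(z0,z1)])
PACK=[box(-.012,.012,-.025,.025,0,.135)]
BAY=[box(-.059,.0405,-.045,.045,0,.12),box(-.064,.046,-.052,.052,0,.008)]
def pose(P,p):
    c,s=np.cos(p[2]),np.sin(p[2]); return P@np.array([[c,s,0],[-s,c,0],[0,0,1]])+[p[0],p[1],0]
def render(c,boxes,p):
    m=np.zeros((960,1280),np.uint8)
    for b in boxes:
        uv=proj(c,pose(b,p))*2; cv2.fillConvexPoly(m,cv2.convexHull(np.round(uv*16).astype(np.int32)),1,cv2.LINE_8,4)
    return cv2.resize(m.astype(np.float32),(640,480),interpolation=cv2.INTER_AREA)
def fit(obs,boxes,p0,yaws):
    def cost(p):
        t=0
        for c,m in obs:
            r=render(c,boxes,p); t+=1-np.minimum(r,m).sum()/np.maximum(r,m).sum()
        return t
    best=[]
    for y in yaws:
        s=minimize(cost,[p0[0],p0[1],y],method="Nelder-Mead",options=dict(initial_simplex=[[p0[0],p0[1],y],[p0[0]+.01,p0[1],y],[p0[0],p0[1]+.01,y],[p0[0],p0[1],y+.2]],xatol=1e-4,fatol=1e-5))
        best.append((round(s.fun,4),np.round(s.x,4).tolist()))
    return sorted(best)
E
cat > f1.py <<'E'
from h import *
cs={n:cam(n) for n in("scene","side")}
tgt={"scene":(153,271),"side":(215,420)}
ob=[];obb=[]
for n,c in cs.items():
    c["color"]
    S=silhouettes(n,"pack"); s=min(S,key=lambda s:np.hypot(*(np.array(s["pixel"])-tgt[n]))); ob.append((c,s["mask"].astype(np.float32)))
    obb.append((c,silhouettes(n,"bay")[0]["mask"].astype(np.float32)))
ys=np.arange(0,np.pi,np.pi/6)
print("scene-only pack",fit(ob[:1],PACK,(.457,-.273),ys)[:3])
print("pack",fit(ob,PACK,(.457,-.273),ys)[:3])
print("bay",fit(obb,BAY,(.56,.17),np.arange(-np.pi,np.pi,np.pi/4))[:6])
E
python3 f1.py
```

```text
scene-only pack [(np.float64(0.0673), [0.4551, -0.2782, 0.222]), (np.float64(0.0682), [0.4556, -0.2773, 0.2405]), (np.float64(0.0684), [0.4554, -0.2773, 3.3981])]
pack [(np.float64(0.1765), [0.4574, -0.2738, 0.2502]), (np.float64(0.177), [0.4574, -0.274, 3.386]), (np.float64(0.206), [0.4572, -0.2718, 0.239])]
bay [(np.float64(0.0745), [0.5475, 0.174, -3.3139]), (np.float64(0.0751), [0.5469, 0.1739, 2.9758]), (np.float64(0.0762), [0.5656, 0.1713, -0.1525]), (np.float64(0.0767), [0.5655, 0.1713, -0.1511]), (np.float64(0.1237), [0.5546, 0.1638, -1.7119]), (np.float64(0.124), [0.5546, 0.1638, -1.7157])]
```

```bash
cat >> h.py <<'E'
def goto(pos,xaz):
    """print shift (units) and turn to bring TCP to pos, tool pointing down with tool x at azimuth xaz (mod pi picked by caller)"""
    o=get_obs();Rt=rq(o["tool_rot"]); d=Rt.T@(np.array(pos)-o["eef_pos"])/.025
    z=np.array([0,0,-1.]);x=np.array([np.cos(xaz),np.sin(xaz),0]);G=np.stack([x,np.cross(z,x),z],1)
    rv=R.from_matrix(Rt.T@G).as_rotvec()/np.radians(10)
    print("shift",np.round(d,3),"turn",np.round(rv,3))
E
python3 -c "
from h import *
goto((.456,-.275,.32),.235)"
```

```text
shift [ -9.522 -12.173  -0.644] turn [ 0.    -0.    -7.941]
```

apply_moves:
  moves:
    - [[-1.2,-1.52,-0.64],[0,0,-1],1]
    - [[-2.4,-3.04,-0.64],[0,0,-2],1]
    - [[-3.6,-4.56,-0.64],[0,0,-3],1]
    - [[-4.8,-6.1,-0.64],[0,0,-4],1]
    - [[-6,-7.6,-0.64],[0,0,-5],1]
    - [[-7.2,-9.1,-0.64],[0,0,-6],1]
    - [[-8.4,-10.7,-0.64],[0,0,-7],1]
    - [[-9.52,-12.17,-0.64],[0,0,-7.94],1]
    - [[-9.52,-12.17,-0.64],[0,0,-7.94],1]
    - [[-9.52,-12.17,-0.64],[0,0,-7.94],1]

```text
t: 3.15
eef_pos: [0.4557, -0.2757, 0.32]
tool_rot: [0.0, 0.993, 0.116, -0.0]
contact_force: [-0.6, -1.1, -0.8]
gripper_width: 0.999
```

```bash
python3 - <<'E'
from h import *
o=get_obs();print(o["t"],o["eef_pos"],o["tool_rot"])
c=cam("wrist");im=c["color"][:,:,::-1].copy()
for s in silhouettes("wrist","pack"):
    print(s["conf"],s["pixel"],s["mask"].sum())
for p,col in(((.456,-.275,.235),(0,255,0)),):
    for q in proj(c,pose(PACK[0],p)): cv2.circle(im,tuple(int(v) for v in q),3,col,-1)
cv2.imwrite("pics/w1.png",im)
E
```

```text
3.15 [ 0.45567658 -0.27569212  0.31996177] [ 2.88523381e-04  9.93197690e-01  1.16439893e-01 -1.31700074e-04]
0.78 [143.4, 235.0] 3849
0.65 [224.4, 312.4] 2598
0.63 [283.8, 383.1] 3951
```

View pics/w1.png

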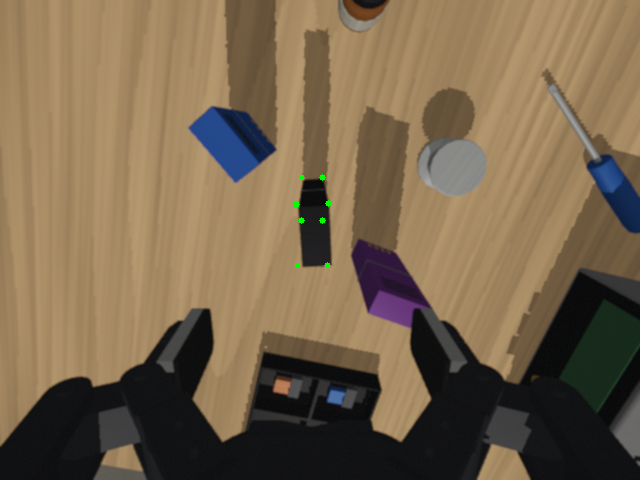

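```bash
python3 - <<'E'
from h import *
c=cam("wrist");im=c["color"][:,:,::-1].copy()
S=silhouettes("wrist","pack");s=min(S,key=lambda s:np.hypot(*(np.array(s["pixel"])-[224,312])))
f=fit([(c,s["mask"].astype(np.float32))],PACK,(.456,-.275),[.15,.25,.35]);print(f)
# two-view check incl. scene
cs=cam("scene");S=silhouettes("scene","pack");s2=min(S,key=lambda s:np.hypot(*(np.array(s["pixel"])-[153,271])))
print(fit([(c,s["mask"].astype(np.float32)),(cs,s2["mask"].astype(np.float32))],PACK,(.456,-.275),[.15,.25,.35]))
for u,v in((368,310),(420,327),(240,180),(272,148),(352,258)): 
    T=rq(get_obs()["tool_rot"]);print((u,v),np.round(T.T@(onz(c,u,v,.135)-get_obs()["eef_pos"]),3))
p=f[0][1]
cr=cv2.resize(im[150:290,250:400],None,fx=4,fy=4)
uv=proj(c,pose(PACK[0],p))
for q in uv: cv2.circle(cr,(int((q[0]-250+.5)*4),int((q[1]-150+.5)*4)),3,(0,255,0),-1)
cv2.imwrite("pics/w2.png",cr)
E
```

```text
[(np.float64(0.038), [0.4586, -0.2752, 0.2953]), (np.float64(0.0381), [0.4585, -0.2747, 0.2982]), (np.float64(0.0386), [0.4584, -0.2747, 0.3015])]
[(np.float64(0.1239), [0.4584, -0.2747, 0.2924]), (np.float64(0.1241), [0.4583, -0.2746, 0.2887]), (np.float64(0.1245), [0.4583, -0.2745, 0.2857])]
(368, 310) [0.046 0.065 0.185]
(420, 327) [0.091 0.081 0.185]
(240, 180) [-0.053 -0.043  0.185]
(272, 148) [-0.029 -0.066  0.185]
(352, 258) [0.031 0.018 0.185]
```

View pics/w2.png

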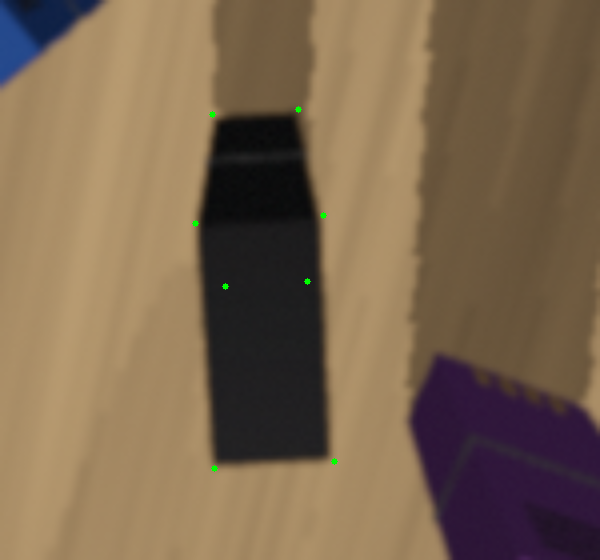

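```bash
python3 -c "
from h import *
goto((.4578,-.2747,.172),.28)"
```

```text
shift [ 0.101 -0.026  5.914] turn [ 0.001  0.001 -0.27 ]
```

apply_moves:
  moves:
    - [[0.1,-0.03,0],[0,0,-0.27],0.2]
    - [[0.1,-0.03,0.5],[0,0,-0.27],0.2]
    - [[0.1,-0.03,1.5],[0,0,-0.27],0.2]
    - [[0.1,-0.03,2.5],[0,0,-0.27],0.2]
    - [[0.1,-0.03,3.5],[0,0,-0.27],0.2]
    - [[0.1,-0.03,4.5],[0,0,-0.27],0.2]
    - [[0.1,-0.03,5.4],[0,0,-0.27],0.2]
    - [[0.1,-0.03,5.9],[0,0,-0.27],0.2]
    - [[0.1,-0.03,5.9],[0,0,-0.27],0.2]

```text
t: 4.58
eef_pos: [0.4576, -0.2736, 0.1714]
tool_rot: [-0.001, 0.99, 0.14, -0.001]
contact_force: [0.6, 0.9, 0.3]
gripper_width: 0.603
```

```bash
python3 - <<'E'
from h import *
o=get_obs();print(o["t"],o["eef_pos"],o["tool_rot"],o["gripper_width"])
c=cam("wrist");cv2.imwrite("pics/w3.png",c["color"][:,:,::-1])
E
```

```text
4.575 [ 0.45761017 -0.27358262  0.17141244] [-6.40668675e-04  9.90117534e-01  1.40236179e-01 -8.19950792e-04] 0.6027856713514546
```

View pics/w3.png

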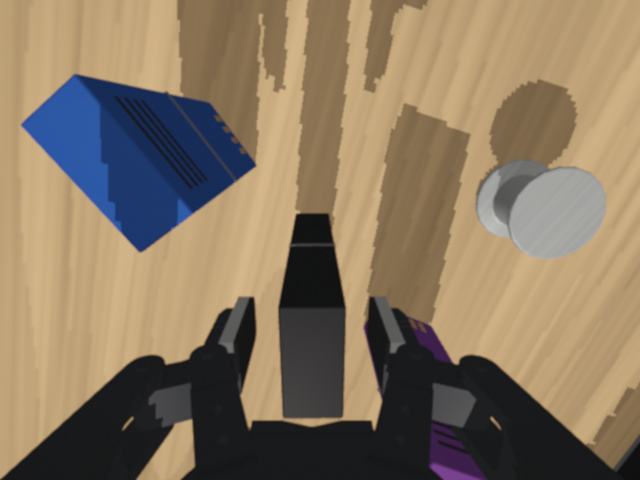

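apply_moves:
  moves:
    - [[0,0,0],[0,0,0],-0.3]
    - [[0,0,0],[0,0,0],-1]
    - [[0,0,0],[0,0,0],-1]
    - [[0,0,0],[0,0,0],-1]
    - [[0,0,0],[0,0,0],-1]
  force: 60

```text
t: 5.25
eef_pos: [0.4587, -0.2741, 0.1734]
tool_rot: [0.001, 0.99, 0.14, 0.001]
contact_force: [-1.0, 0.1, 5.8]
gripper_width: 0.271
```

```bash
python3 - <<'E'
from h import *
c=cam("wrist");cv2.imwrite("pics/w4.png",c["color"][:,:,::-1])
E
```

```text
(no output)
```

View pics/w4.png

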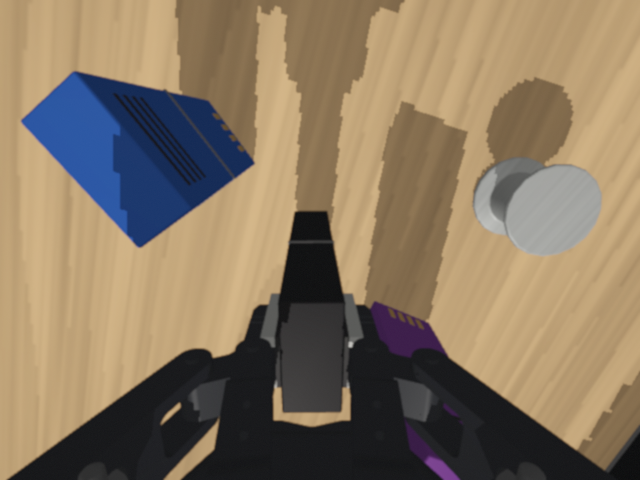

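```bash
python3 -c "
from h import *
p=pose(np.array([[.009,-.055,0]]),(.5655,.1713,-.152))[0];print(p)
goto((p[0],p[1],.335),-.152)
c=cam('wrist');o=get_obs();T=rq(o['tool_rot'])
for u,v in((281,303),(344,303),(283,411),(342,411)): print(np.round(T.T@(onz(c,u,v,.135)-o['eef_pos']),4))
"
```

```text
[0.56606839 0.1155714  0.        ]
shift [  8.465 -13.771  -6.476] turn [ 0.007 -0.007  2.485]
[-0.0107 -0.0233  0.0383]
[ 0.0114 -0.0233  0.0384]
[-0.0112  0.0247  0.0384]
[0.0121 0.0247 0.0384]
```

apply_moves:
  moves:
    - [[0,0,-1],[0,0,0],-1]
    - [[0,0,-2.5],[0,0,0],-1]
    - [[0,0,-4.5],[0,0,0],-1]
    - [[0,0,-6.48],[0,0,0],-1]
    - [[0.85,-1.4,-6.48],[0,0,0.25],-1]
    - [[1.7,-2.8,-6.48],[0,0,0.5],-1]
    - [[2.8,-4.5,-6.48],[0,0,0.8],-1]
    - [[3.9,-6.3,-6.48],[0,0,1.2],-1]
    - [[5,-8.1,-6.48],[0,0,1.5],-1]
    - [[6.1,-9.9,-6.48],[0,0,1.8],-1]
    - [[7.2,-11.7,-6.48],[0,0,2.1],-1]
    - [[8,-13,-6.48],[0,0,2.4],-1]
    - [[8.46,-13.77,-6.48],[0,0,2.48],-1]
    - [[8.46,-13.77,-6.48],[0,0,2.48],-1]
    - [[8.46,-13.77,-6.48],[0,0,2.48],-1]

```text
t: 7.22
eef_pos: [0.5653, 0.1146, 0.3339]
tool_rot: [0.001, 0.997, -0.076, -0.0]
contact_force: [-0.2, 0.4, -2.2]
gripper_width: 0.271
```

```bash
cat > look.py <<'E'
from h import *
import sys
name=sys.argv[1]; b=[float(v) for v in sys.argv[2:5]] if len(sys.argv)>4 else (.5655,.1713,-.152)
o=get_obs();print(o["t"],o["eef_pos"],o["tool_rot"],o["gripper_width"],o["contact_force"])
c=cam("wrist");im=c["color"][:,:,::-1].copy();cv2.imwrite(f"pics/{name}_raw.png",im)
def poly(P,col):
    q=np.round(proj(c,pose(np.array(P),b))*16).astype(np.int32); cv2.polylines(im,[q],True,col,1,cv2.LINE_AA,4)
poly([[-.059,-.045,.12],[.0405,-.045,.12],[.0405,.045,.12],[-.059,.045,.12]],(0,255,0))
poly([[-.023,-.0335,.12],[.029,-.0335,.12],[.029,.0335,.12],[-.023,.0335,.12]],(0,0,255))
poly([[-.023,-.0275,.114],[.023,-.0275,.114],[.023,.0275,.114],[-.023,.0275,.114]],(255,255,0))
cv2.imwrite(f"pics/{name}.png",im)
E
python3 look.py w5
```

```text
7.225 [0.56532848 0.1145992  0.33394551] [ 5.48787027e-04  9.97125617e-01 -7.57627904e-02 -4.49574509e-04] 0.2708456702288233 [-0.1771005   0.36615594 -2.18586039]
```

View pics/w5.png

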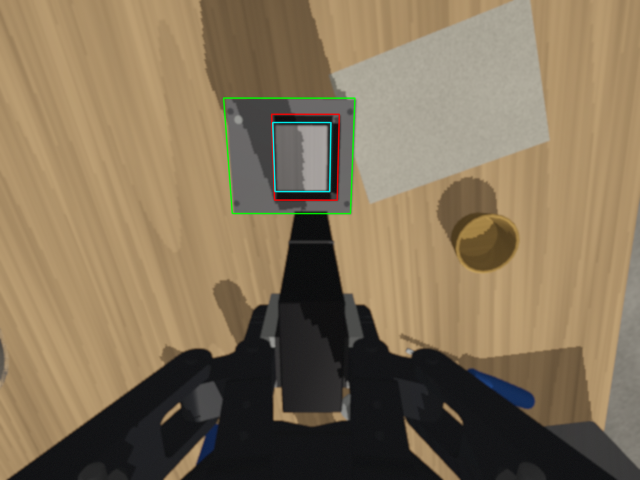

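```bash
python3 - <<'E'
import cv2
a=cv2.imread("pics/w5_raw.png")[85:220,215:365]; b=cv2.imread("pics/w5.png")[85:220,215:365]
cv2.imwrite("pics/z5.png",cv2.resize(a,None,fx=5.3,fy=4.4,interpolation=cv2.INTER_CUBIC)); cv2.imwrite("pics/z5b.png",cv2.resize(b,None,fx=5,fy=4.4,interpolation=cv2.INTER_NEAREST))
E
```

```text
(no output)
```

View pics/z5b.png

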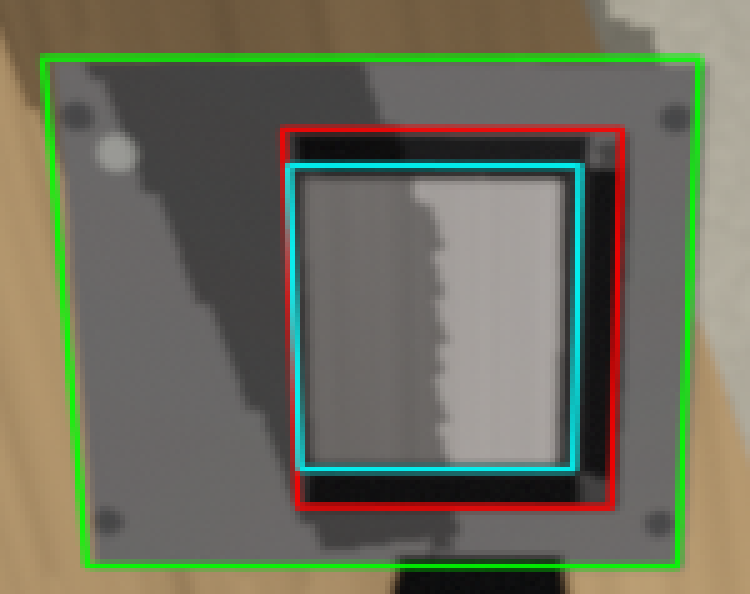

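View pics/z5.png

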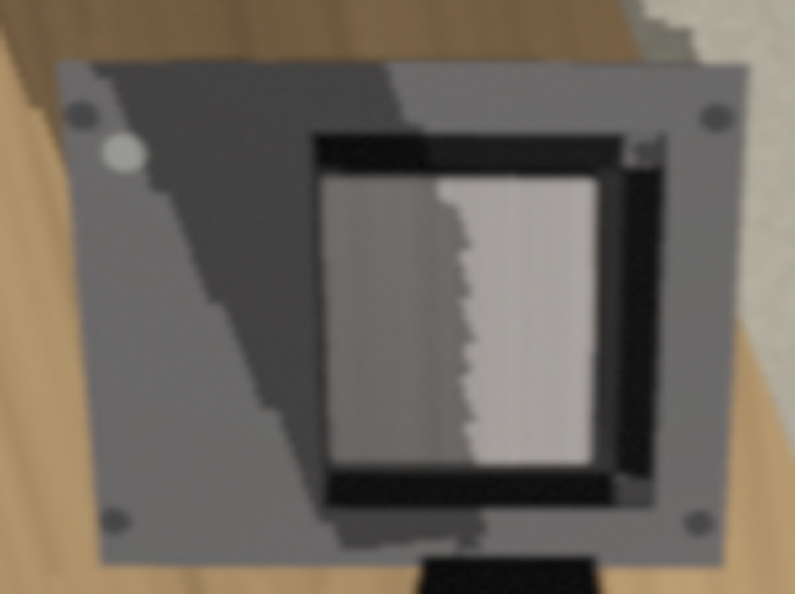

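```bash
python3 - <<'E'
from h import *
from scipy.optimize import least_squares
o=get_obs();c=cam("wrist")
I=np.array([[57,62],[748,66],[722,567],[101,567],[314,135],[664,136],[655,506],[325,506]],float)
I=I/[5.3,4.4]+[214.6,84.6]
B=np.array([[-59,45],[40.5,45],[40.5,-45],[-59,-45],[-23,33.5],[29,33.5],[29,-33.5],[-23,-33.5]])/1000
B=np.c_[B,np.full(8,.12)]
f=lambda p:(proj(c,pose(B,p[:3])+[0,0,p[3] if len(p)>3 else 0])-I).ravel()
for p0 in([.5655,.1713,-.152],[.5655,.1713,-.152,0]):
    s=least_squares(f,p0);print(np.round(s.x,4));print(np.round(s.fun.reshape(-1,2),1).tolist())
    p=s.x
    T=rq(o["tool_rot"]);print("tool xaz",np.arctan2(T[1,0],T[0,0]),"z axis",T[:,2], "tcp in bay",np.linalg.inv(R.from_euler("z",p[2]).as_matrix())@(o["eef_pos"]-[p[0],p[1],0]))
E
```

```text
[ 0.5669  0.1699 -0.155 ]
[[-0.3, -0.2], [0.4, -0.7], [0.6, 0.6], [-0.3, 0.2], [-0.8, -0.5], [0.7, -0.6], [-0.0, 1.0], [-0.3, 0.8]]
tool xaz -0.15254301415141744 z axis [-6.70433548e-04 -1.11995750e-03 -9.99999148e-01] tcp in bay [ 0.0071317  -0.05529996  0.33406774]
[ 0.5668  0.1698 -0.155  -0.0027]
[[0.5, 0.2], [-0.1, -0.2], [0.1, 0.0], [0.3, -0.4], [-0.6, -0.2], [0.3, -0.2], [-0.4, 0.5], [-0.1, 0.3]]
tool xaz -0.15254301415141744 z axis [-6.70433548e-04 -1.11995750e-03 -9.99999148e-01] tcp in bay [ 0.00722782 -0.05512474  0.33406774]
```

```bash
python3 -c "
from h import *
p=pose(np.array([[.0091,-.0007,0]]),(.5668,.1699,-.155))[0];print(p)
goto((p[0],p[1],.310),-.155)
"
```

```text
[0.57568284 0.16780353 0.        ]
shift [ 0.076 -2.184  0.965] turn [0.006 0.002 0.012]
```

apply_moves:
  moves:
    - [[0.08,-0.7,0],[0,0,0],-1]
    - [[0.08,-1.5,0],[0,0,0],-1]
    - [[0.08,-2.18,0.3],[0,0,0],-1]
    - [[0.08,-2.18,0.7],[0,0,0],-1]
    - [[0.08,-2.18,0.96],[0,0,0],-1]
    - [[0.08,-2.18,0.96],[0,0,0],-1]
    - [[0.08,-2.18,0.96],[0,0,0],-1]

```text
t: 8.2
eef_pos: [0.576, 0.1687, 0.3105]
tool_rot: [0.0, 0.997, -0.076, 0.0]
contact_force: [0.2, 0.5, -1.6]
gripper_width: 0.275
```

```bash
python3 look.py w6 .5668 .1699 -.155; python3 - <<'E'
from h import *
for n in("scene","side"):
    c=cam(n);im=c["color"][:,:,::-1]; u,v=proj(c,[[.57,.17,.2]])[0].astype(int)
    im=im[max(v-65,0):v+85,u-90:u+90].copy(); cv2.imwrite(f"pics/{n}6.png",cv2.resize(im,None,fx=4,fy=4,interpolation=cv2.INTER_CUBIC))
E
```

```text
8.2 [0.57597739 0.16870624 0.31054684] [ 1.06857431e-04  9.97116190e-01 -7.58898705e-02  1.40528211e-04] 0.27515922550422434 [ 0.20876069  0.47602358 -1.61354941]
```

View pics/w6.png

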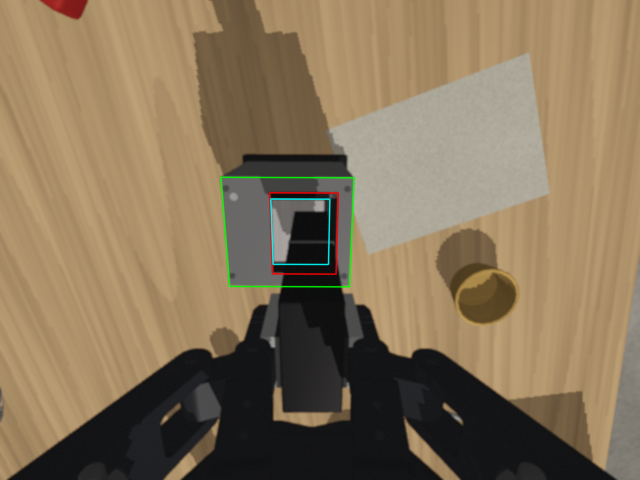

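View pics/side6.png

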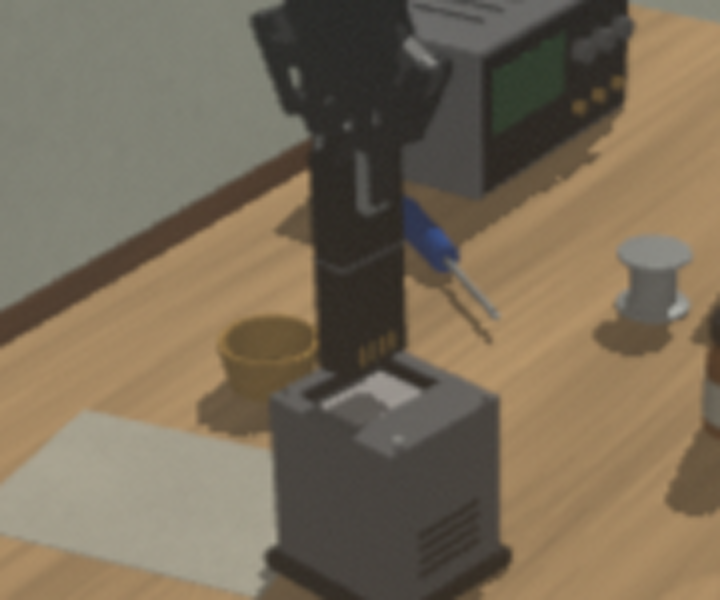

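View pics/scene6.png

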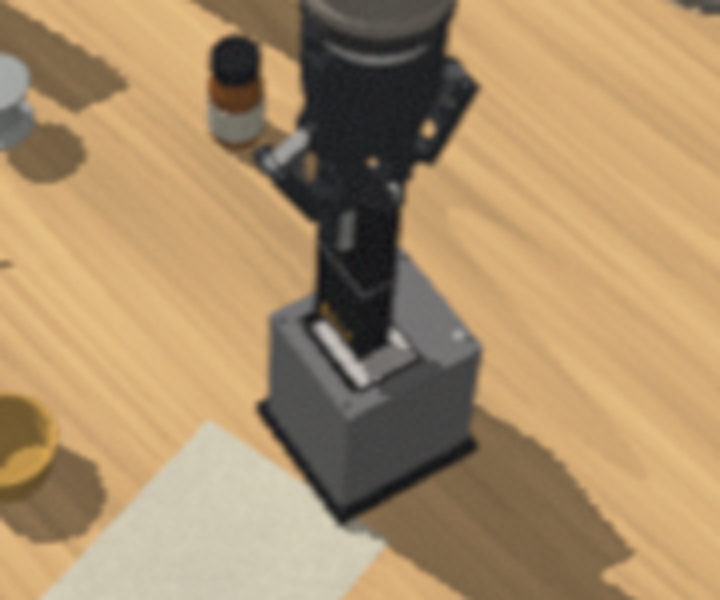

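```bash
python3 - <<'E'
from h import *
a=cv2.imread("pics/w6_raw.png")[170:300,220:360]
cv2.imwrite("pics/z6.png",cv2.resize(a,None,fx=5,fy=4.5,interpolation=cv2.INTER_CUBIC))
E
```

```text
(no output)
```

View pics/z6.png

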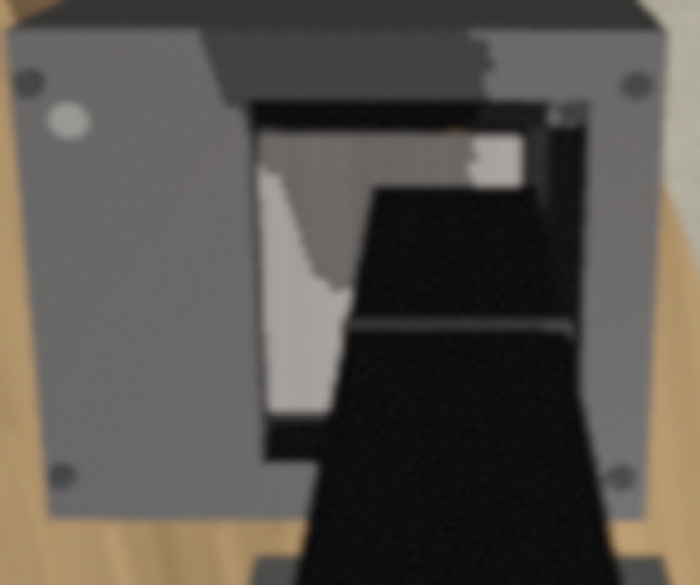

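```bash
python3 - <<'E'
from h import *
from scipy.optimize import least_squares
o=get_obs();c=cam("wrist")
t=lambda L:np.array(L,float)/[5,4.5]+[219.6,169.6]
I=t([[8,33],[665,33],[645,518],[50,520],[250,102],[588,102],[265,460]])
B=np.array([[-59,45],[40.5,45],[40.5,-45],[-59,-45],[-23,33.5],[29,33.5],[-23,-33.5]])/1000
B=np.c_[B,np.full(7,.12)]
for zo in(0,-.0027):
    s=least_squares(lambda p:(proj(c,pose(B,p)+[0,0,zo])-I).ravel(),[.5668,.1699,-.155]);p=s.x
    print(np.round(p,4),np.round(s.fun.reshape(-1,2),1).tolist())
    Ri=R.from_euler("z",p[2]).as_matrix().T
    for zf in(.1375,.1375+zo):
        for u,v in t([[374,188],[535,190],[350,325],[573,325]])[:2]: print(zf,np.round(Ri@(onz(c,u,v,zf)-[p[0],p[1],0]),4))
    for u,v in t([[348,325],[574,325]]): print("band",np.round(Ri@(onz(c,u,v,.2075)-[p[0],p[1],0]),4))
    print("tcp",Ri@(o["eef_pos"]-[p[0],p[1],0]))
    T=rq(o["tool_rot"]);print(T[:,2])
E
```

```text
[ 0.567   0.1707 -0.1517] [[-0.9, -0.5], [0.9, -0.4], [0.6, 0.9], [-0.2, 0.4], [-0.5, -0.5], [0.5, -0.5], [-0.4, 1.1]]
0.1375 [-0.0032  0.0226  0.1375]
0.1375 [0.02   0.0223 0.1375]
0.1375 [-0.0032  0.0226  0.1375]
0.1375 [0.02   0.0223 0.1375]
band [-0.0027  0.0234  0.2075]
band [0.0212 0.0234 0.2075]
tcp [ 9.15655646e-03 -2.73321476e-04  3.10807712e-01]
[ 7.17387224e-04  5.69351445e-05 -9.99999741e-01]
[ 0.5667  0.17   -0.1517] [[-0.1, -0.0], [0.2, 0.0], [0.0, 0.3], [0.3, -0.2], [-0.3, -0.2], [0.0, -0.2], [-0.2, 0.5]]
0.1375 [-0.003   0.0233  0.1375]
0.1375 [0.0202 0.023  0.1375]
0.1348 [-0.0032  0.0226  0.1348]
0.1348 [0.0203 0.0223 0.1348]
band [-0.0025  0.0241  0.2075]
band [0.0213 0.0241 0.2075]
tcp [0.00932247 0.00043705 0.31080771]
[ 7.17387224e-04  5.69351445e-05 -9.99999741e-01]
```

apply_moves:
  moves:
    - [[0.04,-0.06,0.2],[0,0,0],-1]
    - [[0.04,-0.06,0.5],[0,0,0],-1]
    - [[0.04,-0.06,0.7],[0,0,0],-1]
    - [[0.04,-0.06,0.9],[0,0,0],-1]
    - [[0.04,-0.06,1.1],[0,0,0],-1]
    - [[0.04,-0.06,1.2],[0,0,0],-1]

```text
t: 9.15
eef_pos: [0.5769, 0.1708, 0.2804]
tool_rot: [-0.0, 0.997, -0.075, -0.0]
contact_force: [-1.1, 0.1, 0.8]
gripper_width: 0.273
```

apply_moves:
  moves:
    - [[0,0,0.15],[0,0,0],-1]
    - [[0,0,0.3],[0,0,0],-1]
    - [[0,0,0.45],[0,0,0],-1]
    - [[0,0,0.6],[0,0,0],-1]
    - [[0,0,0.6],[0,0,0],-1]
    - [[0,0,0.6],[0,0,0],-1]

```text
t: 9.9
eef_pos: [0.5775, 0.1705, 0.2655]
tool_rot: [-0.0, 0.997, -0.076, 0.001]
contact_force: [2.7, 0.8, 0.5]
gripper_width: 0.273
```

```bash
python3 look.py w7 .5668 .1702 -.152; python3 -c "
import cv2
a=cv2.imread('pics/w7_raw.png')[180:330,220:370];cv2.imwrite('pics/z7.png',cv2.resize(a,None,fx=4.5,fy=4,interpolation=cv2.INTER_CUBIC))"
```

```text
9.9 [0.57752122 0.17052487 0.26549281] [-1.23223097e-04  9.97143729e-01 -7.55249663e-02  5.89661844e-04] 0.27306832189944624 [2.71153    0.82537604 0.45027467]
```

View pics/z7.png

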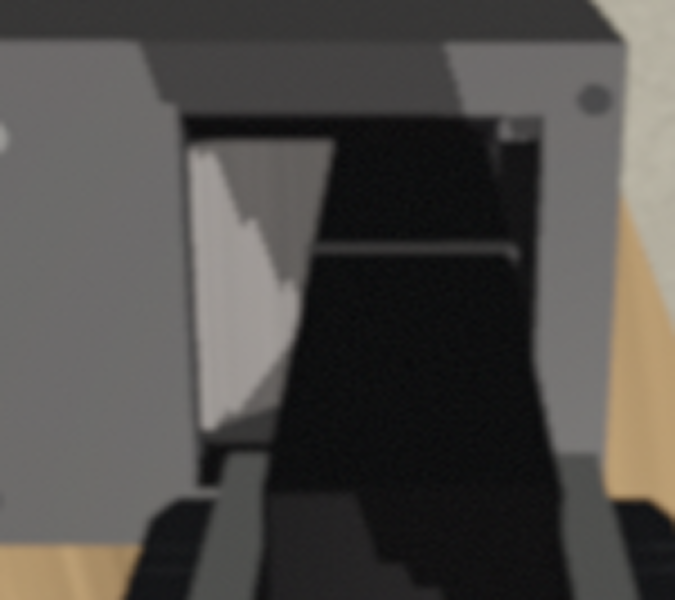

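apply_moves:
  moves:
    - [[0,0,0.15],[0,0,0],-1]
    - [[0,0,0.3],[0,0,0],-1]
    - [[0,0,0.45],[0,0,0],-1]
    - [[0,0,0.6],[0,0,0],-1]
    - [[0,0,0.65],[0,0,0],-1]

```text
t: 10.58
eef_pos: [0.5768, 0.1705, 0.2486]
tool_rot: [0.0, 0.997, -0.075, -0.0]
contact_force: [2.9, -0.5, -0.3]
gripper_width: 0.273
```

apply_moves:
  moves:
    - [[0,0,0.08],[0,0,0],-1]
    - [[0,0,0.16],[0,0,0],-1]
    - [[0,0,0.16],[0,0,0],-1]

```text
t: 10.95
eef_pos: [0.5771, 0.1706, 0.2449]
tool_rot: [0.0, 0.997, -0.075, 0.0]
contact_force: [3.4, 0.5, -2.7]
gripper_width: 0.27
```

apply_moves:
  moves:
    - [[0,0,0.08],[0,0,0],-1]
    - [[0,0,0.16],[0,0,0],-1]
    - [[0,0,0.24],[0,0,0],-1]
    - [[0,0,0.24],[0,0,0],-1]

```text
t: 11.45
eef_pos: [0.577, 0.1707, 0.2389]
tool_rot: [-0.0, 0.997, -0.075, -0.0]
contact_force: [2.7, -0.2, -1.9]
gripper_width: 0.274
```

Foot is about 66 mm, past the ledge, with no vertical resistance. I'll continue.

apply_moves:
  moves:
    - [[0,0,0.08],[0,0,0],-1]
    - [[0,0,0.16],[0,0,0],-1]
    - [[0,0,0.24],[0,0,0],-1]
    - [[0,0,0.24],[0,0,0],-1]

```text
t: 11.95
eef_pos: [0.577, 0.1706, 0.2329]
tool_rot: [0.0, 0.997, -0.075, -0.0]
contact_force: [3.0, 0.4, -3.0]
gripper_width: 0.274
```

apply_moves:
  moves:
    - [[0,0,0.08],[0,0,0],-1]
    - [[0,0,0.16],[0,0,0],-1]
    - [[0,0,0.24],[0,0,0],-1]
    - [[0,0,0.24],[0,0,0],-1]

```text
t: 12.45
eef_pos: [0.5772, 0.1708, 0.2277]
tool_rot: [-0.0, 0.997, -0.075, 0.0]
contact_force: [0.8, 0.1, 4.0]
gripper_width: 0.276
```

apply_moves:
  moves:
    - [[0,0,0.06],[0,0,0],-1]
    - [[0,0,0.12],[0,0,0],-1]
    - [[0,0,0.12],[0,0,0],-1]

```text
t: 12.82
eef_pos: [0.5772, 0.1708, 0.2249]
tool_rot: [-0.0, 0.997, -0.075, 0.0]
contact_force: [0.4, -1.6, 5.4]
gripper_width: 0.275
```

apply_moves:
  moves:
    - [[0,0,0.06],[0,0,0],-1]
    - [[0,0,0.12],[0,0,0],-1]
    - [[0,0,0.12],[0,0,0],-1]

```text
t: 13.2
eef_pos: [0.5772, 0.1708, 0.2221]
tool_rot: [-0.0, 0.997, -0.075, 0.0]
contact_force: [0.6, -2.0, 6.8]
gripper_width: 0.27
```

apply_moves:
  moves:
    - [[0,0,0.05],[0,0,0],-1]
    - [[0,0,0.1],[0,0,0],-1]
    - [[0,0,0.1],[0,0,0],-1]

```text
t: 13.58
eef_pos: [0.5773, 0.171, 0.2202]
tool_rot: [-0.0, 0.997, -0.075, 0.001]
contact_force: [0.4, -1.1, 11.9]
gripper_width: 0.273
```

apply_moves:
  moves:
    - [[0,0,0.03],[0,0,0],-1]
    - [[0,0,0.03],[0,0,0],-1]
    - [[0,0,0.03],[0,0,0],-1]

```text
t: 13.95
eef_pos: [0.5773, 0.1711, 0.2199]
tool_rot: [-0.0, 0.997, -0.075, 0.001]
contact_force: [-1.0, -2.4, 15.2]
gripper_width: 0.273
```

apply_moves:
  moves:
    - [[0,0,0.02],[0,0,0],-1]
    - [[0,0,0.02],[0,0,0],-1]
    - [[0,0,0.02],[0,0,0],-1]

```text
t: 14.32
eef_pos: [0.5774, 0.1711, 0.2198]
tool_rot: [-0.0, 0.997, -0.075, 0.001]
contact_force: [-2.1, -3.2, 17.4]
gripper_width: 0.271
```

```bash
python3 look.py w8 .5668 .1702 -.152
```

```text
14.325 [0.5773773  0.17113474 0.21977123] [-2.38703282e-05  9.97149137e-01 -7.54514695e-02  8.20789419e-04] 0.2710931559802095 [-2.05860145 -3.24414088 17.39962964]
```

View pics/w8.png

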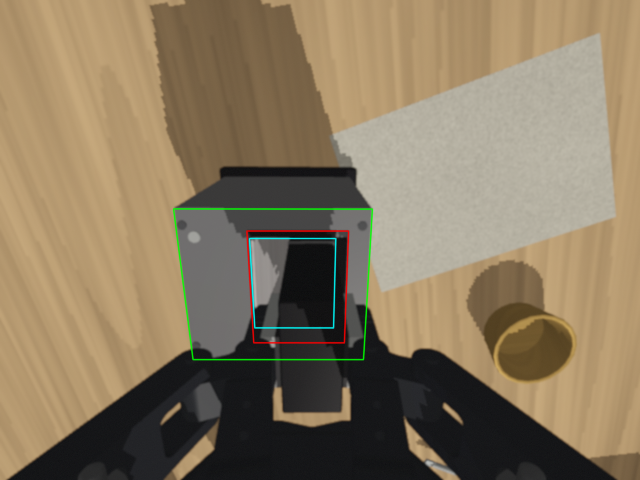

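apply_moves:
  moves:
    - [[0,0,-0.05],[0,0,0],-1]
    - [[0,0,-0.05],[0,0,0],-0.3]
    - [[0,0,-0.05],[0,0,0],0]
    - [[0,0,-0.05],[0,0,0],0.1]
    - [[0,0,-0.05],[0,0,0],0.1]

```text
t: 15.0
eef_pos: [0.5767, 0.1707, 0.2183]
tool_rot: [0.0, 0.997, -0.075, -0.0]
contact_force: [0.7, 0.1, 0.8]
gripper_width: 0.556
```

```bash
python3 look.py w9 .5668 .1702 -.152
```

```text
15.0 [0.57672385 0.17065324 0.21827112] [ 9.60332999e-05  9.97156529e-01 -7.53569965e-02 -4.13839189e-04] 0.5556736438031372 [0.73075271 0.13185951 0.8192147 ]
```

View pics/w9_raw.png

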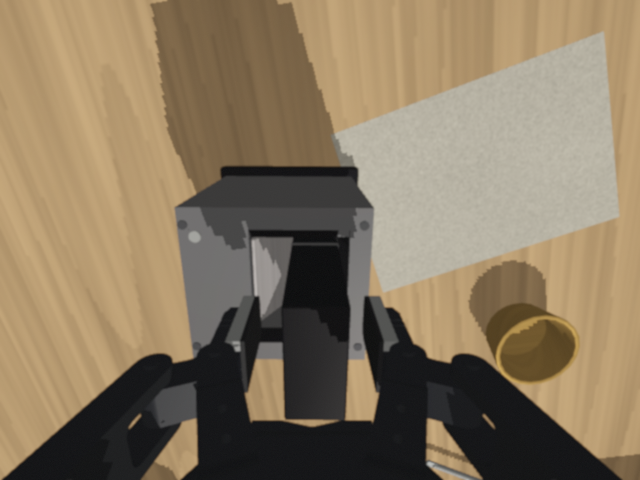

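Released: the pack stands between the open jaws (top face at rows 307–418, cols 283–348), with clearance on both sides. I'll lift straight up.

apply_moves:
  moves:
    - [[0,0,-0.5],[0,0,0],0.1]
    - [[0,0,-1.2],[0,0,0],0.1]
    - [[0,0,-2.2],[0,0,0],0.1]
    - [[0,0,-3.5],[0,0,0],0.1]
    - [[0,0,-4.5],[0,0,0],0.1]
    - [[0,0,-5],[0,0,0],0.1]
    - [[0,0,-5],[0,0,0],0.1]
    - [[0,0,-5],[0,0,0],0.1]

```text
t: 16.05
eef_pos: [0.5766, 0.1704, 0.3427]
tool_rot: [0.0, 0.997, -0.075, -0.001]
contact_force: [-0.1, 0.6, -0.1]
gripper_width: 0.548
```

```bash
python3 look.py w10 .5668 .1702 -.152;  python3 - <<'E'
from h import *
for n in("scene","side"):
    c=cam(n);im=c["color"][:,:,::-1]; u,v=proj(c,[[.57,.17,.13]])[0].astype(int)
    cv2.imwrite(f"pics/{n}10.png",cv2.resize(im[v-75:v+75,u-90:u+90],None,fx=4,fy=4,interpolation=cv2.INTER_CUBIC))
a=cv2.imread("pics/w10_raw.png")[170:340,200:380];cv2.imwrite("pics/z10.png",cv2.resize(a,None,fx=4,fy=3.5,interpolation=cv2.INTER_CUBIC))
E
```

```text
16.05 [0.57658864 0.17036574 0.34271728] [ 3.55842692e-04  9.97151485e-01 -7.54209863e-02 -6.81315483e-04] 0.5483728612175444 [-0.08979503  0.60507092 -0.07186689]
```

View pics/w10_raw.png

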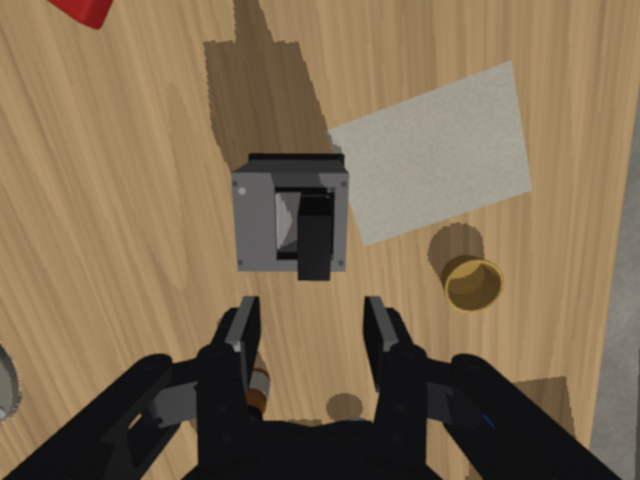

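View pics/side10.png

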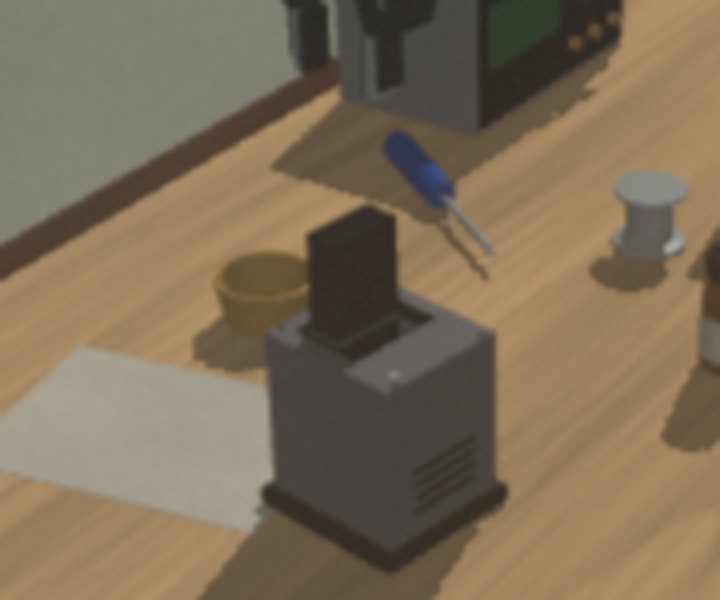

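View pics/scene10.png

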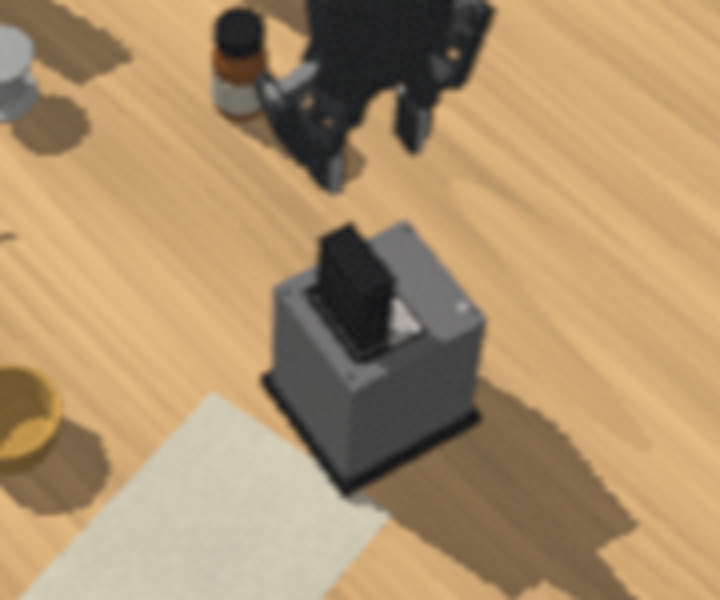

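View pics/z10.png

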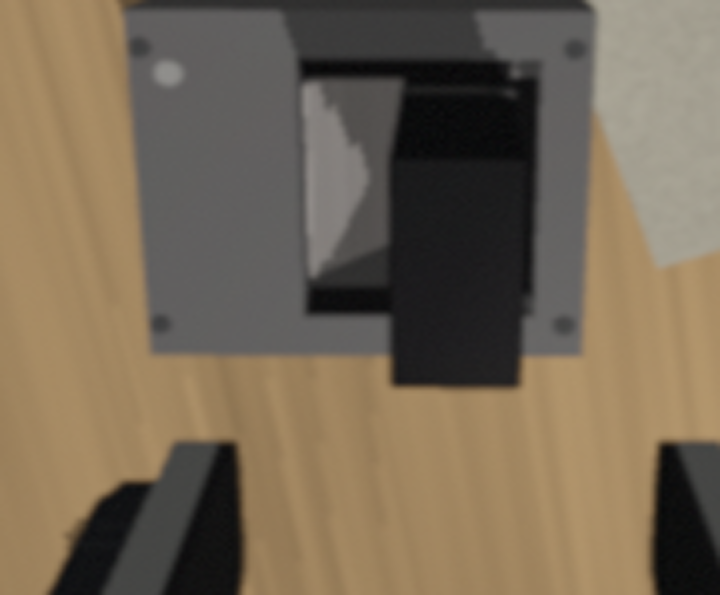

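```bash
python3 - <<'E'
from h import *
from scipy.optimize import least_squares
c=cam("wrist")
I=np.array([[392,160],[530,158],[518,386],[392,385],[405,92],[516,92]],float)/[4,3.5]+[199.6,169.6]
I5=I
M=np.array([[-12,25,135],[12,25,135],[12,-25,135],[-12,-25,135],[-12,25,70],[12,25,70]])/1000
b=(.5668,.1702,-.152)
for tilt in(False,True):
    def f(p):
        Q=M@R.from_rotvec([p[4] if tilt else 0,p[5] if tilt else 0,p[3]]).as_matrix().T+p[:3]
        return (proj(c,pose(Q,b))-I).ravel()
    s=least_squares(f,[.01,0,.046,0,0,0]);print(np.round(s.x,4),np.round(s.fun.reshape(-1,2),1).tolist())
E
```

```text
[ 0.0113 -0.0011  0.0418 -0.0155  0.      0.    ] [[0.2, -0.9], [-0.0, 0.3], [0.5, 0.2], [-0.1, -0.1], [-0.2, 0.0], [-0.6, 0.5]]
[ 0.0121 -0.0004  0.0413 -0.0123  0.0077 -0.0067] [[-0.0, -0.5], [-0.3, 0.6], [0.5, 0.1], [-0.1, -0.1], [0.2, -0.2], [-0.3, 0.2]]
```

```bash
python3 -c "
from station import *
print(hand_in(), get_obs()['t'])"
```

```text
the job is handed in; nothing more can be done
the job is handed in; nothing more can be done
```

The black pack is seated in the charging bay and released. I handed the job in at about 16 s; no verdict came back.

I gripped the black pack by its upper ribs; the purple and blue packs beside it are the look-alikes. I lined it up over the mouth with the wrist camera and pushed the flap open with its foot. I then lowered it in small steps. It met the carriage with the foot about 55 mm up in the bay and went down roughly 8–9 mm until it stopped yielding.

- **Force:** the peak reading was 17.4 N, about 19–20 N allowing for the sensor's offset.
- **Final pose:** the last wrist picture puts the foot at x about 11–12 mm, y about −1 to 0 mm and z about 42 mm in the bay. Tilt is about 0.01 rad, and the flap still leans on the pack.
- **Hand:** it is clear, well above the pack.
- **Bystanders:** the hand touched none of them, and those in the last pictures looked unmoved.

One check disagreed slightly. From the hand's position the foot should sit at about 46–47 mm rather than 42 mm. I put this down to camera calibration and how far up I gripped the pack. Carriage travel was judged only from force and hand position, since the carriage itself could not be seen.

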